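# Unlatch and open the gate of the block cabinet

## Task

Open the small white block cabinet: with the black ball of the thumb lever, raise the latch bar until it is free of the catch, and swing the gate open to about a right angle. Do it gently and by feel: do not force the bar against the catch (the hood above it or the lip in front of it), and do not fling the gate. Leave the gate standing open with the bar dropped back down, and the other things on the bench where they are.

Things in the scene. Friction and masses are not known exactly. Their poses are not given: they have to be found in the camera images.
- cabinet: White steel cabinet fixed to the bench, 260 wide, 100 deep, 165 mm high. Origin at bench level in its front plane, at mid-width of the gate; x points into the cabinet, y to the left seen from the front, z up. Gate: clear pane in an aluminium frame, 200 wide, 130 high, 10 mm thick, lower edge 25 mm over the bench, 3 mm in front of the front plane.
- gate (a joint): Opening angle of the gate, rad: 0 closed, 1.57 square to the front, stop at 1.75. It swings out towards whoever stands in front, clockwise seen from above, about an upright hinge at its left edge. Slight friction (below 1 N at the ball); it stays where it is left. With the bar in the catch it only rattles by about 0.015 rad.
- latch (a joint): Angle of the latch bar about its pivot on the gate, rad: 0 = down, level, resting; grows as the bar's nose rises; limit 0.34. The bar's own weight brings it down when let go; lifting it at the ball takes 1 to 3 N.
- gate_hinge (a point): On the gate's upright hinge line, 110 mm above the bench (the height of the latch bar).
- gate_edge (a point): Upper corner of the gate's free (right) edge, 200 mm from the hinge line, 155 mm above the bench.
- latch_ball (a point): Centre of the black ball, 24 mm in diameter, on the thumb lever: an 8 mm stem that stands straight out of the bar. The ball lies 58 mm in front of the gate's middle plane (which holds the hinge line), 190 mm from the hinge along the gate, 130 mm from the bar's pivot, 110 mm above the bench at rest. Pinch it from above, at any yaw; raising it raises the bar.
- latch_nose (a point): Tip of the latch bar (flat steel bar, 10 mm high and 8 mm thick, along the gate's front, pivoted 60 mm from the hinge; tip 176 mm beyond the pivot and 36 mm beyond the gate's free edge). At rest 110 mm above the bench.
- catch_plate: Steel plate, 34 wide, 100 high, 4 mm thick, on the fixed jamb beside the gate's free edge; origin on its back face, 108 mm above the bench, axes as the cabinet's. It carries the catch, a dark bracket 12 mm wide and 35 mm deep round the bar, 162 mm from the bar's pivot: a back behind the bar, a floor below, a lip 3 mm in front of it, a hood above.
- notebook_1: Notebook, 148 x 109 x 16 mm, lying on the bench; leave it.
- cassette_0: Tissue cassette, 29 x 40 x 12 mm, lying on the bench in front; leave it.
- slides_a: Stack of glass slides, 28 x 77 x 8 mm, lying on the bench in front; leave it.
- mould_b: Small steel base mould, 31 x 43 x 12 mm, lying in front of the cabinet, low enough for the gate to pass over; leave it.
- pen_2: Pencil, 7 x 136 x 7 mm, lying in front of the cabinet, low enough for the gate to pass over; leave it.
- catch_zone (a point): Point of the catch plate level with the resting bar. The bar must rise over the catch's lip but stay below its hood: 15.5 mm of free height for the 10 mm bar. The bracket's height differs and is not measured: lip top 5 to 35 mm above the resting bar's underside. So the ball must rise 4 to 29 mm (found by feel), and about 3 mm above the lowest free height the bar meets the hood.

How it is judged:
By the outcome, as a careful person would: the job done as asked, in the order asked, and still so for the second after the job is handed in, with the robot touching nothing.
It also fails if it takes over 67 s, if anything falls off the work surface, if the arm or the gripper's body presses on something with over 40 N, if the wrist force passes 120 N, or if a joint passes its speed limit or range.

## Robot

A 6-joint arm with a two-finger parallel gripper is mounted at the origin on a cart in front of the work surface, level with it; the furniture and walls round the work are solid. World frame = base frame: x ahead of the robot, y to its left, z up, the work surface at z = 0. Lengths are in m, angles in degrees, forces in N, time in s.
With the tool pointing down it reaches from about 0.25 to 0.725 m from the base axis. Payload 9.7 kg.
Tool frame: the origin (TCP) lies midway between the tips of the shut fingers; the grasp point (between the pads) lies bot.grasp_offset behind it (bot.grasp_offset is the distance from the TCP to the grasp point, in m); x points along the fingers, y is the direction in which the jaws open and shut, and the axes are right-handed (so a half turn about x gives the same grasp; the last joint's range is limited). The gripper opens to 85 mm and grips with 20 to 120 N. Pads are 22 mm wide; open, the fingers measure 114 mm over their backs; the gripper's body (76 mm by 85 mm) begins 54 mm behind the grasp point. The pads swing forward as they close: fully open they stand 13 mm farther back than shut.
Start: joints at [75.745, 4.979, 10.078, 95.1, 0, 90], TCP at [0.135, 0.533, 0.231] pointing down, gripper open.
Joint ranges: [-179.16, 179.16], [-48.56, 103.87], [-65.8, 70.77], [-126.05, 130.52], [-82.76, 87.17], [-180, 180]. Speed limits (degrees/s): [127.2, 127.2, 147.25, 180, 180, 180].

## Interface

Orientations are given as [roll, pitch, yaw] about the fixed x, y, z axes, in that order (R = Rz(yaw) Ry(pitch) Rx(roll)).
In Python, from workcell import status, camera, bot gives the robot as it stands.
- The arm moves only by the shell command python3 -m jog 'ROWS' [OPENING] [FORCE]. ROWS is text: rows parted by semicolons, each of 4 numbers parted by spaces: the shift along the tool's x, y, z in mm, then the turn about the tool's x in degrees. A call has exactly 8 rows; each row is the pose to reach, as a shift and turn from the pose commanded when the call began, along the tool's axes at that moment; what a row does not reach only later rows make up. A row lasts 1/8 s, in which the tool goes at most 62.5 mm and 10.7 degrees, less where a joint would pass 70% of its speed; a pose out of reach is approached as far as the arm can. A call with a gripper value outside its range is refused whole. OPENING is the opening, from 0 (shut) to 1 (fully open), set as the call begins (- or left out, the last holds). The fingers move at their own pace and stop on an object; FORCE is the grip in N (left out, the last holds). Time passes only in rows, so rows that repeat a pose let the fingers close, or fill a call up. It gives the time, the measured TCP pose, the force and the opening at its end, in the units of the state.
- status.get_obs(): the state, without advancing time (a new reading comes with each control period).
- camera(name): name is "scene" or "top"; returns a dict with "color" (420x560x3 uint8, red, green, blue), "vfov" (degrees; the focal length in pixels is half the picture's height over the tangent of half this angle, whatever the lens; pixels are square), "cx", "cy" (the principal point, pixels), "rvec" (rotation vector, rad) and "tvec" (3), from world to camera coordinates, as OpenCV has them. Camera axes: x right, y down, z forward; pixel columns grow to the right and rows downward; lengths in m; the calibration is good to about 2 mm. A picture is of the moment at which its call begins. There is no depth.
- bot.job_done(): hands the job in, once; it reports no verdict.
The state is a dict: "time": time; "q": joint angles; "qd": joint speeds; "joint_efforts": joint torques, N m; "ee_pos": TCP position; "tcp_rot": TCP orientation; "wrist_force": force on the tool from outside, world axes, zero at the start; "torque": the same for the moment, N m; "opening": finger opening in m.
Only numpy, scipy, OpenCV 4.12 (cv2) and the standard library are available. Lean on these libraries where they do the work, as an engineer would, in place of code of your own. Each camera call takes 0.05 s, during which the arm holds its last target. There are 200 camera calls.

## Working session

There is one attempt and no reset: what is moved stays moved. The work goes in short steps, Python scripts to look and compute and a shell command to move; the robot and the scene stay as the last step left them, time stands still between calls to the robot, and variables do not carry over. Pictures are saved under pics/ and viewed, about 8 in all and at most 12, crops included, and the job is handed in when it is done.

```bash
ls; mkdir -p pics; python3 - <<'E'
from workcell import status,camera,bot
import cv2,numpy as np,pickle
o=status.get_obs();print(o,bot.grasp_offset)
for n in("scene","top"):
    c=camera(n);cv2.imwrite(f"pics/{n}0.png",c["color"][:,:,::-1]);pickle.dump(c,open(f"{n}0.pkl","wb"))
    print(n,c["vfov"],c["cx"],c["cy"],c["rvec"],c["tvec"],-cv2.Rodrigues(np.array(c["rvec"]))[0].T@np.array(c["tvec"]),[k for k in c])
E
```

```text
pics
{'time': 0.0, 'q': array([7.57458183e+01, 5.01153481e+00, 1.00351253e+01, 9.50987096e+01,
       1.62716689e-03, 9.00012092e+01]), 'qd': array([ 0.07468809,  0.00847376, -0.03433034, -0.08827002, -0.06490813,
        0.02533796]), 'joint_efforts': array([-1.21887431e-03, -5.20388997e+01,  4.64805722e+01,  1.61696831e-02,
       -1.09605342e-04, -8.22965973e-06]), 'ee_pos': array([0.13536159, 0.53285739, 0.2305849 ]), 'tcp_rot': array([ -91.23968836,   89.92486324, -105.4950804 ]), 'wrist_force': array([-1.49891379, -0.49287661, -0.21270103]), 'torque': array([ 0.01954238, -0.04186391,  0.01153101]), 'opening': 0.0856482957906746} 0.0187
scene 46.45773888897635 275.2553724776867 207.2213708860759 [ 2.2089958  -1.08084374  0.43821448] [-0.20090267  0.43878841  0.8978579 ] [-0.10575635 -0.31016542  0.96522482] ['color', 'vfov', 'cx', 'cy', 'rvec', 'tvec']
top 56.00298326204841 275.4132156299192 209.57215650402142 [ 2.18487174 -2.1625534   0.16222534] [0.12360898 0.55144341 0.89531768] [0.43983766 0.15626902 0.95030816] ['color', 'vfov', 'cx', 'cy', 'rvec', 'tvec']
```

View pics/scene0.png

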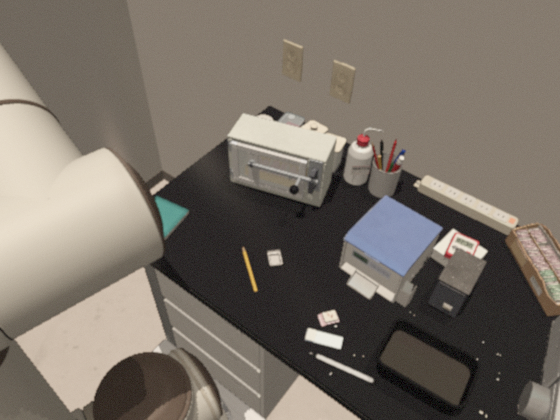

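View pics/top0.png

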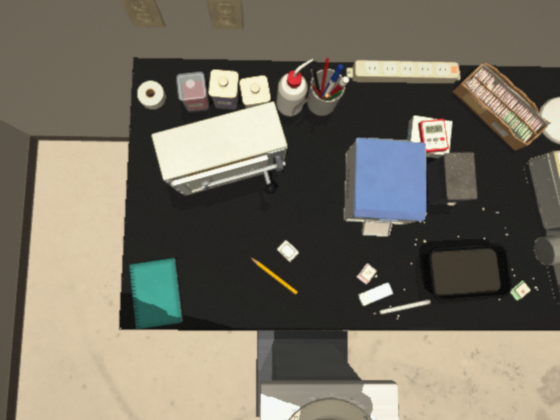

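The scene view shows the cabinet at about (285,160) with its ball near (294,188). In the top view the cabinet is at (220,150) and the ball near (270,187). I'll zoom in on both.

```bash
python3 - <<'E'
import cv2,numpy as np
a=cv2.imread("pics/scene0.png")[110:220,215:350];b=cv2.imread("pics/top0.png")[100:210,145:295]
f=lambda i:cv2.resize(i,None,fx=5,fy=5,interpolation=cv2.INTER_CUBIC)[:, :]
a=cv2.resize(a,(675,550));b=cv2.resize(b,(750,550))
cv2.imwrite("pics/z0.png",cv2.resize(np.hstack([a,b]),(800,309)))
cv2.imwrite("pics/z1.png",a)
cv2.imwrite("pics/z2.png",b)
E
```

```text
(no output)
```

View pics/z1.png

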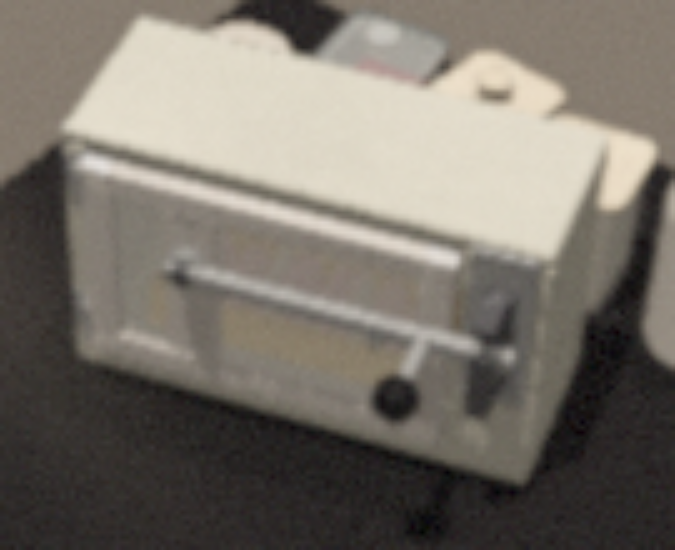

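View pics/z2.png

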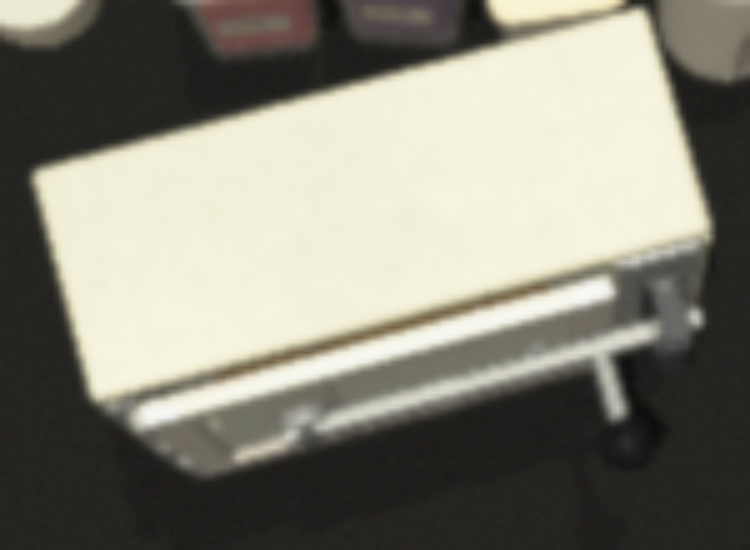

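The crops show the ball at scene (294.0,189.4) and top (270.4,188). In the top view the cabinet's top front corners are at (164,180.4) and (287,147.4).

```bash
cat > h.py <<'E'
import numpy as np,cv2,pickle
def ray(c,p):
    R=cv2.Rodrigues(np.array(c["rvec"]))[0];f=c["color"].shape[0]/2/np.tan(np.radians(c["vfov"])/2)
    d=R.T@np.array([(p[0]-c["cx"])/f,(p[1]-c["cy"])/f,1]);return -R.T@np.array(c["tvec"]),d
def onz(c,p,z):
    o,d=ray(c,p);return o+d*(z-o[2])/d[2]
def tri(c1,p1,c2,p2):
    o1,d1=ray(c1,p1);o2,d2=ray(c2,p2)
    s=np.linalg.lstsq(np.c_[d1,-d2],o2-o1,rcond=None)[0];a,b=o1+s[0]*d1,o2+s[1]*d2
    return (a+b)/2,np.linalg.norm(a-b)
E
python3 - <<'E'
from h import *
s,t=[pickle.load(open(n+"0.pkl","rb")) for n in("scene","top")]
print("ball",tri(s,(294,189.4),t,(270.4,188)),onz(s,(294,189.4),.11),onz(t,(270.4,188),.11))
P=[onz(t,p,.165) for p in((164,180.4),(287,147.4),(151.6,135),(274,101.6))]
Q=[onz(s,(215+x/5,110+y/5),.165) for x,y in((65,132),(548,262),(140,15),(606,145))]
for A in(P,Q):
    print(np.round(A,4));v=A[1]-A[0];w=A[3]-A[2];print(np.linalg.norm(v),np.linalg.norm(w),np.linalg.norm(A[2]-A[0]),np.linalg.norm(A[3]-A[1]),np.degrees([np.arctan2(v[1],v[0]),np.arctan2(w[1],w[0])]))
E
```

```text
ball (array([0.58769921, 0.14251932, 0.10968335]), np.float64(0.0007304105305438372)) [0.58771549 0.14210108 0.11      ] [0.58739968 0.14280015 0.11      ]
[[0.5902 0.3571 0.165 ]
 [0.6623 0.1106 0.165 ]
 [0.6835 0.3859 0.165 ]
 [0.7592 0.138  0.165 ]]
0.2567960063127286 0.2592153229692609 0.09760718040163213 0.10072328782385465 [-73.69641133 -73.0057869 ]
[[0.5895 0.352  0.165 ]
 [0.6618 0.1083 0.165 ]
 [0.6865 0.384  0.165 ]
 [0.7522 0.1333 0.165 ]]
0.25415056396387814 0.2592033346233829 0.10208790407590174 0.09383082574999038 [-73.48832105 -75.30675512]
```

```bash
cat >> h.py <<'E'
from scipy.spatial.transform import Rotation as Ro
A=np.radians(-73.6);U=np.array([np.cos(A),np.sin(A),0]);N=np.array([-U[1],U[0],0])
BALL=np.array([.5877,.1425,.110]);H=BALL-.190*U+.058*N
def Rt(o):
    return Ro.from_euler("xyz",o["tcp_rot"],degrees=True)
def mm(o,target):
    return np.round(Rt(o).inv().apply(np.array(target)-o["ee_pos"])*1000,1)
def jawyaw(o):
    y=Rt(o).apply([0,1,0]);return np.degrees(np.arctan2(y[1],y[0]))
E
python3 - <<'E'
from h import *
from workcell import status
o=status.get_obs();print(Rt(o).as_matrix().round(3));print("jaw",jawyaw(o),"H",H)
print(mm(o,[.5877,.1425,.190]))
E
```

```text
[[-0.     0.246  0.969]
 [-0.001  0.969 -0.246]
 [-1.    -0.001 -0.   ]]
jaw 75.74486110678993 H [0.58969533 0.34114546 0.11      ]
[  41.  -266.9  534.5]
```

```bash
python3 -m jog '0 -25 50 -4;0 -50 100 -8;0 -75 150 -12;0 -100 200 -16;0 -125 250 -20;0 -150 300 -24;0 -175 350 -28;0 -200 400 -30.7' 0.5 25; python3 - <<'E'
from h import *
from workcell import status
o=status.get_obs();print("jaw",jawyaw(o),o["q"]);print(mm(o,[.5877,.1425,.180]))
E
```

```text
time: 1.1
ee_pos: [0.475, 0.2392, 0.231]
tcp_rot: [179.4, 90.0, -164.0]
wrist_force: [-0.2, 1.1, -0.6]
opening: 0.0427
jaw 106.54708892327884 [2.67296459e+01 2.47878044e+00 7.41891336e+00 9.49535265e+01
 2.53923579e-03 1.01825567e+01]
[  51.  -124.8   80.5]
```

```bash
python3 -m jog '0 -25 16 0;0 -50 32 0;0 -75 48 0;0 -100 64 0;15 -125 80 0;35 -125 80 0;51 -125 80 0;51 -125 80 0'; python3 - <<'E'
from h import *
from workcell import status,camera
o=status.get_obs();print("jaw",jawyaw(o),o["q"],o["wrist_force"]);print(mm(o,[.5877,.1425,.088]))
a=camera("scene");b=camera("top")
a=a["color"][90:220,215:375,::-1];b=b["color"][80:250,215:355,::-1]
cv2.imwrite("pics/hov.png",np.hstack([cv2.resize(a,(400,325)),cv2.resize(b,(330,400))[:325]]))
E
```

```text
time: 2.1
ee_pos: [0.5852, 0.1435, 0.1789]
tcp_rot: [177.1, 89.9, -166.4]
wrist_force: [0.5, 0.0, -0.1]
opening: 0.0428
jaw 106.46106639653031 [ 1.37792766e+01  1.16497459e+01  1.17166565e+01  9.02128904e+01
  5.34648482e-04 -2.68179989e+00] [ 0.49013251  0.04896083 -0.05146236]
[90.8 -1.7  2.4]
```

View pics/hov.png

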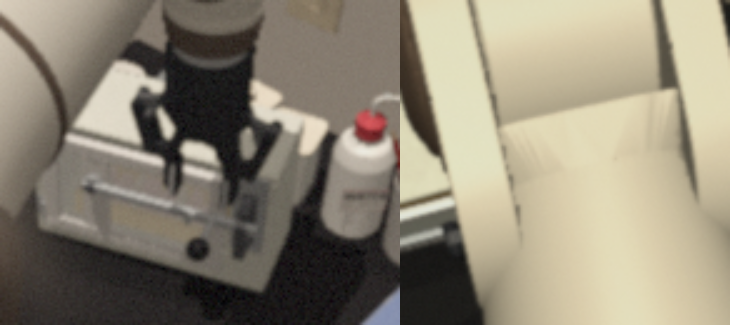

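The fingers stand above and either side of the ball, which is at crop (198,250). I'll descend, then close.

```bash
python3 -m jog '15 0 0 0;30 0 0 0;45 0 0 0;60 0 0 0;75 0 0 0;85 0 0 0;90 0 0 0;90 0 0 0';  python3 - <<'E'
from h import *
from workcell import status
o=status.get_obs();print(mm(o,[.5877,.1425,.088]))
E
```

```text
time: 3.2
ee_pos: [0.5859, 0.1435, 0.0902]
tcp_rot: [170.5, 90.0, -173.1]
wrist_force: [-0.4, 0.2, -0.6]
opening: 0.0427
[ 2.2 -1.4  1.4]
```

```bash
python3 -m jog '2 -1 1 0;2 -1 1 0;2 -1 1 0;2 -1 1 0;2 -1 1 0;2 -1 1 0;2 -1 1 0;2 -1 1 0' 0.2 25;  python3 - <<'E'
from h import *
from workcell import status,camera
o=status.get_obs();print(o)
cv2.imwrite("pics/grip.png",cv2.resize(camera("scene")["color"][110:220,215:350,::-1],(675,550)))
E
```

```text
time: 4.2
ee_pos: [0.5875, 0.1434, 0.089]
tcp_rot: [33.1, 89.9, 49.6]
wrist_force: [-1.2, 4.7, 5.2]
opening: 0.0224
{'time': 4.2, 'q': array([ 1.36951563e+01,  1.19292023e+01,  2.12468636e+00,  8.01208957e+01,
        5.39891753e-02, -2.77768264e+00]), 'qd': array([ 0.03149779,  0.06690334, -0.06251778,  0.01215967, -0.08493201,
       -0.01022786]), 'joint_efforts': array([-3.19726735e+00, -5.74803829e+01,  4.46812999e+01, -3.56029501e-03,
       -1.48305081e+00, -1.88442052e-02]), 'ee_pos': array([0.58750721, 0.14344261, 0.08895567]), 'tcp_rot': array([33.12040929, 89.90792262, 49.59328335]), 'wrist_force': array([-1.2490076 ,  4.73117998,  5.23538115]), 'torque': array([ 1.0139939 ,  0.2601824 , -0.02543752]), 'opening': 0.022369373031453844}
```

View pics/grip.png

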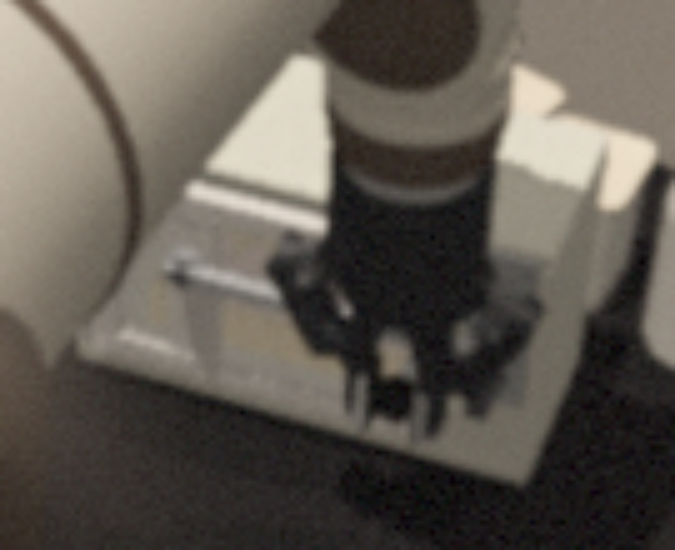

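```bash
python3 -m jog '-0.5 0 0 0;-1 0 0 0;-1.5 0 0 0;-2 0 0 0;-2.5 0 0 0;-3 0 0 0;-3.5 0 0 0;-4 0 0 0' - 40;python3 -m jog '0 0 -.5 0;0 0 -1 0;0 0 -1.5 0;0 0 -2 0;0 0 -2.5 0;0 0 -3 0;0 0 -3.5 0;0 0 -4 0'
```

```text
time: 5.25
ee_pos: [0.5872, 0.1434, 0.0918]
tcp_rot: [100.0, 89.9, 116.4]
wrist_force: [0.1, 6.6, -2.6]
opening: 0.0216
time: 6.25
ee_pos: [0.5846, 0.1434, 0.0919]
tcp_rot: [34.6, 89.8, 51.1]
wrist_force: [8.4, 13.0, -6.6]
opening: 0.0217
```

```bash
python3 -m jog '0 .5 2.5 0;-1 1 2.5 0;-2 1 2.5 0;-2 1 2.5 0;-2 1 2 0;-2 1 1.3 0;-2 1 .6 0;-2 1 0 0'
```

```text
time: 7.25
ee_pos: [0.5846, 0.1435, 0.0941]
tcp_rot: [10.7, 89.8, 27.1]
wrist_force: [11.3, 10.9, -10.2]
opening: 0.0215
```

```bash
python3 -m jog '0 .3 2.5 0;-1 .3 2.5 0;-2 .3 2.5 0;-2 .3 2.5 0;-2 .3 2 0;-2 .3 1.3 0;-2 .3 .6 0;-2 .3 0 0'
```

```text
time: 8.25
ee_pos: [0.5842, 0.1436, 0.0973]
tcp_rot: [15.9, 89.8, 32.4]
wrist_force: [7.9, 7.4, -4.3]
opening: 0.0216
```

```bash
python3 -m jog '0 .3 2.5 0;-1 .3 2.5 0;-2 .3 2.5 0;-2 .3 2.5 0;-2 .3 2 0;-2 .3 1.3 0;-2 .3 .6 0;-2 .3 0 0'
```

```text
time: 9.25
ee_pos: [0.5841, 0.1437, 0.0984]
tcp_rot: [2.9, 89.8, 19.4]
wrist_force: [7.7, 4.4, -3.7]
opening: 0.0216
```

```bash
python3 -m jog '0 .3 2.5 0;-1 .3 2.5 0;-2 .3 2.5 0;-2 .3 2.5 0;-2 .3 2 0;-2 .3 1.3 0;-2 .3 .6 0;-2 .3 0 0'
```

```text
time: 10.25
ee_pos: [0.583, 0.1439, 0.1005]
tcp_rot: [39.0, 89.9, 55.4]
wrist_force: [0.1, 1.4, -0.9]
opening: 0.0221
```

```bash
python3 -m jog '-.7 0 0 0;-.7 0 0 0;-.7 0 -1 0;-.7 0 -2 0;-.7 0 -3 0;-.7 0 -4 0;-.7 0 -5 0;-.7 0 -5 0';  python3 - <<'E'
from h import *
from workcell import status
o=status.get_obs();print(jawyaw(o),o["wrist_force"],mm(o,[.5877,.1425,.088]))
E
```

```text
time: 11.25
ee_pos: [0.5783, 0.1439, 0.1011]
tcp_rot: [61.3, 89.8, 77.8]
wrist_force: [2.1, 11.9, -2.9]
opening: 0.0216
106.49754455575668 [ 2.13232943 11.92961403 -2.92939335] [13.1 -4.1  8.6]
```

```bash
python3 -m jog '0 1 0 1;0 2 0 2;0 2.5 0 2.5;0 3.5 -3 3.5;0 4.5 -6 4.5;0 5.8 -9.9 5.5;0 7.6 -14.7 7;0 9.6 -19.5 8.5';  python3 - <<'E'
from h import *
from workcell import status
o=status.get_obs();f=o["wrist_force"];r=o["ee_pos"]-H;a=np.degrees(np.arctan2(r[1],r[0]));J=np.radians(jawyaw(o))
print("u,n force",-f[:2]@[np.cos(J),np.sin(J)],f[:2]@[np.sin(J),-np.cos(J)],"jaw",np.degrees(J),"open est",-(a-np.degrees(np.arctan2(*(BALL-H)[[1,0]]))),"rad",np.hypot(*r[:2]))
E
```

```text
time: 12.25
ee_pos: [0.5563, 0.1462, 0.101]
tcp_rot: [67.5, 90.0, 75.3]
wrist_force: [-0.3, 5.5, -2.8]
opening: 0.0216
u,n force -5.5282695539096895 0.4275615213701592 jaw 97.85693261652207 open est 9.144359521936025 rad 0.19778447767684368
```

```bash
cat > s.py <<'E'
from h import *
from workcell import status
o=status.get_obs();f=o["wrist_force"];r=o["ee_pos"]-H;a=np.degrees(np.arctan2(r[1],r[0]));J=np.radians(jawyaw(o))
print("u,n force",-f[:2]@[np.cos(J),np.sin(J)],f[:2]@[np.sin(J),-np.cos(J)],"jaw",np.degrees(J),"open est",-(a-np.degrees(np.arctan2(*(BALL-H)[[1,0]]))),"rad",np.hypot(*r[:2]))
E
python3 -m jog '0 2.3 -4.9 2;0 4 -9.9 3.5;0 5.8 -14.7 5;0 7.8 -19.5 6.5;0 9.9 -24.3 8;0 12.1 -29 9.5;0 14.5 -33.7 11;0 16.9 -38.2 12.5'; python3 s.py
```

```text
time: 13.25
ee_pos: [0.516, 0.1572, 0.1009]
tcp_rot: [-122.9, 90.0, -127.6]
wrist_force: [-3.3, -3.7, -0.9]
opening: 0.0219
u,n force 3.990107678365784 -3.003011467027055 jaw 85.33901493924382 open est 21.250485319860488 rad 0.19818886140424427
```

```bash
R='x'; python3 -m jog '0 1.4 -4.9 1.5;0 3 -9.9 3;0 4.8 -14.7 4.5;0 6.8 -19.5 6;0 8.9 -24.3 7.5;0 11.1 -29 9;0 13.5 -33.7 10.5;0 15.9 -38.2 12'; python3 s.py;  python3 -m jog '0 1.6 -4.9 1.5;0 3.3 -9.9 3;0 5.1 -14.7 4.5;0 7.1 -19.5 6;0 9.2 -24.3 7.5;0 11.4 -29 9;0 13.8 -33.7 10.5;0 16.2 -38.2 12'; python3 s.py
```

```text
time: 14.25
ee_pos: [0.479, 0.1761, 0.1009]
tcp_rot: [-133.5, 90.0, -150.2]
wrist_force: [-4.3, -4.6, -0.9]
opening: 0.0217
u,n force 5.624680623427366 -2.8498572077425632 jaw 73.34127782831095 open est 33.26937616754951 rad 0.19871457694107916
time: 15.25
ee_pos: [0.4466, 0.2025, 0.1008]
tcp_rot: [-136.8, 89.9, -165.4]
wrist_force: [-6.9, -4.9, -0.8]
opening: 0.0211
u,n force 7.633058059017748 -3.6957064723799915 jaw 61.347154029401665 open est 45.32251595532584 rad 0.19920437987778186
```

```bash
python3 -m jog '0 1.2 -4.9 1.5;0 2.6 -9.9 3;0 4.1 -14.7 4.5;0 6.1 -19.5 6;0 8.1 -24.3 7.5;0 10.1 -29 9;0 12.4 -33.7 10.5;0 14.7 -38.2 12'; python3 s.py;  python3 -m jog '0 1.5 -4.9 1.5;0 3.1 -9.9 3;0 4.9 -14.7 4.5;0 6.8 -19.5 6;0 8.9 -24.3 7.5;0 11 -29 9;0 13.3 -33.7 10.5;0 15.7 -38.2 12'; python3 s.py
```

```text
time: 16.25
ee_pos: [0.4211, 0.2342, 0.1011]
tcp_rot: [86.6, 90.0, 46.0]
wrist_force: [-2.1, -0.3, -2.2]
opening: 0.0211
u,n force 1.592392099376653 -1.417124331814591 jaw 49.35055147763306 open est 57.02701088669356 rad 0.19966284325717074
time: 17.25
ee_pos: [0.4024, 0.2709, 0.1011]
tcp_rot: [77.5, 90.0, 24.8]
wrist_force: [1.8, 2.6, -1.4]
opening: 0.0213
u,n force -2.9908971926592076 -1.018397171209961 jaw 37.347619452110386 open est 68.86630812511761 rad 0.2000707204229711
```

```bash
python3 -m jog '0 1.8 -4.9 1.5;0 3.6 -9.9 3;0 5.4 -14.7 4.5;0 7.4 -19.5 6;0 9.5 -24.3 7.5;0 11.7 -29 9;0 14.1 -33.7 10.5;0 16.5 -38.2 12'; python3 s.py;  python3 -m jog '0 1.6 -4.9 1.5;0 3.3 -9.9 3;0 5.1 -14.7 4.5;0 7.1 -19.5 6;0 8.4 -22.7 7;0 9.9 -25.8 8;0 11.4 -29 9;0 11.4 -29 9'; python3 s.py
```

```text
time: 18.25
ee_pos: [0.3917, 0.3111, 0.1008]
tcp_rot: [-103.0, 89.9, -167.7]
wrist_force: [-5.3, 0.7, -1.4]
opening: 0.0214
u,n force 4.4651706476579545 -2.945335672754186 jaw 25.35506689311384 open est 80.79339611895064 rad 0.2002764531324715
time: 19.25
ee_pos: [0.3893, 0.3424, 0.1007]
tcp_rot: [-115.5, 89.9, 170.9]
wrist_force: [-5.6, 1.8, -1.2]
opening: 0.0216
u,n force 4.890549367258649 -3.3103967112736084 jaw 16.410753718978693 open est -270.21034290084145 rad 0.20039828974143317
```

Now at about 90°. I'll relieve the side load and lower the bar before letting go.

```bash
python3 -m jog '0 -.7 0 0;0 -.7 .3 0;2 -.8 .3 0;4 -.9 .3 0;6 -1 .3 0;8 -1.1 .3 0;10 -1.2 .3 0;10.5 -1.2 .3 0'; python3 s.py
```

```text
time: 20.25
ee_pos: [0.3891, 0.341, 0.0905]
tcp_rot: [23.8, 90.0, -49.7]
wrist_force: [-5.1, -1.6, 0.6]
opening: 0.0217
u,n force 5.3425314059527125 0.09884746099888203 jaw 16.411891606092393 open est 89.39634554532519 rad 0.20062924428137482
```

```bash
python3 -m jog '.5 -.4 0 0;1 -.8 0 0;1 -.8 0 0;1 -.8 0 0;1 -.8 0 0;1 -.8 0 0;1 -.8 0 0;1 -.8 0 0'; python3 -m jog '0 0 0 0;0 0 0 0;0 0 0 0;0 0 0 0;0 0 0 0;0 0 0 0;0 0 0 0;0 0 0 0' 0.5;python3 s.py; python3 - <<'E'
from h import *
from workcell import status,camera
cv2.imwrite("pics/rel.png",cv2.resize(camera("scene")["color"][90:270,150:390,::-1],(800,600)))
E
```

```text
time: 21.25
ee_pos: [0.3889, 0.3412, 0.0898]
tcp_rot: [87.6, 89.9, 14.1]
wrist_force: [4.7, -1.8, 3.2]
opening: 0.0216
time: 22.25
ee_pos: [0.3882, 0.3411, 0.0895]
tcp_rot: [-79.1, 90.0, -152.7]
wrist_force: [0.3, -0.4, 0.1]
opening: 0.0426
u,n force -0.1656408668898374 0.4913522754188709 jaw 16.44852560624352 open est 89.39840036513162 rad 0.2015269910950591
```

View pics/rel.png

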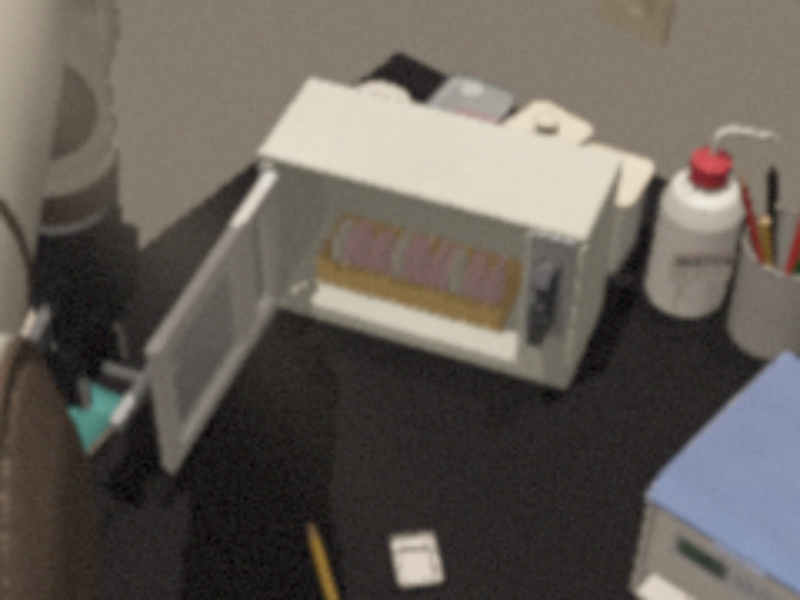

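The gate stands square and the fingers are open round the ball at the left, with the mould and pencil undisturbed. I'll retreat straight up.

```bash
python3 -m jog '-5 0 0 0;-15 0 0 0;-30 0 0 0;-45 0 0 0;-65 0 0 0;-85 0 0 0;-105 0 0 0;-120 0 0 0';python3 -m jog '0 0 -20 0;0 0 -50 0;0 0 -80 0;0 0 -110 0;0 0 -130 0;0 0 -140 0;0 0 -140 0;0 0 -140 0'; python3 - <<'E'
from h import *
from workcell import status,camera
a=camera("scene");b=camera("top")
pickle.dump((a,b),open("end.pkl","wb"))
a=a["color"][90:270,140:380,::-1];b=b["color"][90:330,110:350,::-1]
cv2.imwrite("pics/end.png",np.hstack([cv2.resize(a,(400,300)),cv2.resize(b,(400,400))[:300]]))
E
```

```text
time: 23.3
ee_pos: [0.3884, 0.3412, 0.2113]
tcp_rot: [114.9, 89.9, 41.4]
wrist_force: [-0.6, 0.1, 0.3]
opening: 0.0428
time: 24.3
ee_pos: [0.3488, 0.4748, 0.2096]
tcp_rot: [15.6, 90.0, -57.9]
wrist_force: [0.1, 0.1, 0.1]
opening: 0.0428
```

View pics/end.png

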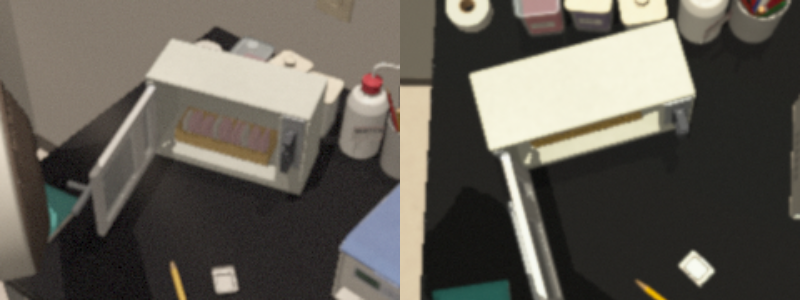

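```bash
python3 -c "
from workcell import bot;print(bot.job_done())"
```

```text
the job is handed in; nothing more can be done
None
```

The gate is open at about a right angle, and I handed the job in at about 24 s of the 67 s allowed.

- **Raising the bar:** I pinched the ball from above and raised it in 2 mm steps, with a light outward pull after each. The pull stopped meeting resistance once the ball was about 11.5 mm up. The highest total force during this was about 19 N, including some side load, because my first pulls went straight out instead of following the gate's arc. I felt no contact with the hood.
- **Opening the gate:** I swung it along its arc at about 12°/s. Side forces stayed below about 10 N and I corrected for them on the way. I then lowered the bar until the ball was back at its resting height and felt it come to rest. After that I let go and moved the arm clear.
- **Last checks:** The gripper position before release put the gate at about 89°, and in the top view the gate lies parallel to the cabinet's side. The wrist force reads about zero. The mould looks undisturbed, and so do the visible parts of the pencil and notebook.
- **Not confirmed:** In the last pictures the ball was hidden or too dark to make out, so that the bar is fully down rests on the force and height readings. The cassette and slides were outside the last crops; the arm worked well away from them.

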